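# Photograph the material samples with a scale rule

### The job

Photograph the material samples for the lab record: stand every sample that is there upright and wholly on the black imaging board, and lay the aluminium rule on the bench with its graduated edge flush along the board's front edge and its red zero end level with the board's red-dotted corner. With all of that in place and let go, press the green shutter button fully down and release it; then stand the samples upright in the orange tray, leaving the rule lying flush as it was for the next group. Do not shift the beaker or the bottle.

Things in the scene. Friction and masses are not known exactly. Their poses are not given: they have to be found in the camera images.
- board: Black flat imaging board fixed on the bench, 140 (its x) by 220 (its y) by 6 mm thick, with a fine grey grid. Origin: centre of its underside; its -x side, towards the robot, is the front edge (at x = -70 mm); a red dot marks the front left corner (x = -70, y = +110 mm). Its position and yaw vary.
- rule: Loose aluminium safety rule lying flat on the bench, about 300 g: a base 44 (its x) by 200 (its y) by 6 mm thick, with a raised grip rib 12 mm wide (x), 150 mm long (y), centred at x = -12 mm, y = 0, whose top is 36 mm above the bench. Origin: centre of its underside. The graduated edge is its +x long side (x = +22 mm), black ticks along it; the red end at +y is zero.
- rule_zero (a point): Zero end of the rule's graduated edge: at x = +22, y = +100, z = 3 mm in the rule's frame. It belongs at the board's red-dotted front left corner.
- rule_end (a point): Other end of the rule's graduated edge: at x = +22, y = -100, z = 3 mm in the rule's frame.
- brass: Sample (may be absent): upright brass cylinder, 34 mm diameter, 36 mm high, about 270 g. Origin: centre of its underside.
- alu: Sample (may be absent): upright aluminium cylinder, 36 mm diameter, 38 mm high, about 120 g. Origin: centre of its underside.
- ceramic: Sample (may be absent): upright blue ceramic insulator, 36 mm diameter, 38 mm high, about 110 g. Origin: centre of its underside.
- oak: Sample (may be absent): upright oak block, 34 by 34 mm, 36 mm high, about 50 g, green dot on top; grip it across two parallel side faces (along its x or y). Origin: centre of its underside.
- tray: Orange open storage tray fixed on the bench, 220 (its x) by 140 (its y) by 30 mm high, walls and floor 5 mm thick. Origin: centre of its underside.
- shutter (a joint): Travel of the green shutter button: 0 up, 0.006 m fully down; spring return, fully down takes 5 N.
- shutter_top (a point): Centre of the top of the green button, 32 mm diameter, on a grey round housing 48 mm wide fixed on the bench; the top stands 22 mm above the bench. Press straight down.
- beaker: Loose glass beaker, 72 mm diameter, 95 mm high, behind the board, a bystander. Origin: centre of its underside.
- bottle: Loose white bottle with red cap, 60 mm diameter, 160 mm high, at the back left, a bystander. Origin: centre of its underside.
- petri: Small closed dish lying among the samples, 44 mm diameter, 8 mm high, a bystander that may be touched. Origin: centre of its underside.
Not all that is in view belongs to the job. Several things look just like the oak: the one meant starts nearest to the robot's base.

How it is judged:
By the outcome, as a careful person would: the job done as asked, in the order asked, and still so for the second after the job is handed in, with the robot touching nothing.
Of brass, alu, ceramic, oak only 2 to 3 are there at a start; the rules pass over those that are not, and their reading is None.
At some moment in a run one of brass, alu, ceramic, oak, rule may be knocked a few centimetres aside while the robot is not near it.
It also fails if it takes over 210 s, if anything falls off the work surface, if the arm or the gripper's body presses on something with over 40 N, if the wrist force passes 120 N, or if a joint passes its speed limit or range.

### The arm

A 6-joint arm with a two-finger parallel gripper is mounted at the origin on the work surface. World frame = base frame: x ahead of the robot, y to its left, z up, the work surface at z = 0. Lengths are in mm, angles in rad, forces in N, time in s.
With the tool pointing down it reaches from about 275 to 750 mm from the base axis. Payload 10.2 kg.
Tool frame: the origin (TCP) lies midway between the tips of the shut fingers; the grasp point (between the pads) lies 19 mm behind it; z points along the fingers, y is the line along which they close (so a half turn about z gives the same grasp; the last joint's range is limited). The gripper opens to 85 mm and grips with 20 to 120 N. Pads are 22 mm wide; open, the fingers measure 114 mm over their backs; the gripper's body (76 mm by 85 mm) begins 54 mm behind the grasp point. The pads swing forward as they close: fully open they stand 13 mm farther back than shut.
Start: joints at [0.945, 0.313, 1.498, -0, 1.331, -0.223], TCP at [205.811, 482.984, 231.294] pointing down, gripper open.
Joint ranges: [-2.94, 2.94], [-0.97, 2.17], [0.19, 2.56], [-1.23, 4.37], [0.02, 3.11], [-2.88, 2.88]. Speed limits (rad/s): [2.39, 2.39, 3.01, 3.14, 3.14, 3.14].

### API

Orientations are given as a unit quaternion [w, x, y, z].
In Python, from rig import ctrl, capture, camera_info gives the robot as it stands.
- The arm moves only by the tool apply_moves, never from a script. Its argument "targets" is a list of rows, each a list of 3 entries, a list of its own where there are three numbers: the finger opening in mm, from 0 to 85.4, then the shift along the world's x, y, z in mm, then the turn, a rotation vector about the world's x, y, z in degrees. In form: [[grip, [dx, dy, dz], [rx, ry, rz]], ...]. A call has 1 to 20 rows; each row is the pose to reach, as a shift and turn from the pose commanded when the call began; what a row does not reach only later rows make up. A row lasts 1/10 s, in which the tool goes at most 50 mm and 8.59 degrees, less where a joint would pass 70% of its speed; a pose out of reach is approached as far as the arm can. A call with a gripper value outside its range is refused whole. The fingers move at their own pace and stop on an object; "squeeze" is the grip in N (left out, the last holds). Time passes only in rows, so rows that repeat a pose let the fingers close. It gives the time, the measured TCP pose, the force, the opening and the grip force at its end, in the units of the state.
- ctrl.sense(): the state, without advancing time (a new reading comes with each control period).
- capture(name): name is "scene" or "top" or "wrist"; returns (picture, depth): 480x640x3 uint8, blue, green, red; 480x640 float32, mm along the optical axis (not along the pixel's ray), 0 where there is no reading.
- camera_info(name): a dict with "vfov" (degrees; the focal length in pixels is half the picture's height over the tangent of half this angle, whatever the lens; pixels are square), "cx", "cy" (the principal point, pixels), "k1" (the pictures are not rectified: a ray, as slopes to the right and down, at radius r is drawn at 1 + k1 r^2 times it, then the intrinsics apply), "extrinsics" (4x4, takes a point from camera to world coordinates). Camera axes: x right, y down, z forward; pixel columns grow to the right and rows downward; lengths in mm; the calibration is good to about 2 mm. A picture is of the moment at which its call begins: read the wrist's pose just before it. camera_info takes no time and is no camera call; for the wrist camera it gives the pose at the moment of the call.
- ctrl.finish_job(): hands the job in; it is judged then, once.
The state is a dict: "time_s": time; "joints": joint angles; "dq": joint speeds; "tau": joint torques, N m; "eef_pos": TCP position; "ee_rot": TCP orientation; "force": force on the tool from outside, world axes, zero at the start; "wrist_torque": the same for the moment, N m; "grip_width": opening from 0.0 (shut) to 1.0 (fully open); "grip_force": force on a finger pad.
Only numpy, scipy, OpenCV 4.12 (cv2) and the standard library are available. Lean on these libraries where they do the work, as an engineer would, in place of code of your own. Each camera call takes 0.05 s, during which the arm holds its last target. There are 200 camera calls.

## Working session

There is one attempt and no reset: what is moved stays moved. The work goes in short steps, Python scripts to look and compute and a tool call to move; the robot and the scene stay as the last step left them, time stands still between calls to the robot, and variables do not carry over. Pictures are saved under pics/ and viewed, at most 14 in all, crops included, and the job is handed in when it is done.

Besides the shell and the picture viewer there is one more tool, called by a JSON object that holds its "name" and its "arguments", one argument or row to a line. apply_moves: Moves the arm, as the interface text tells. Its arguments: {"type":"object","properties":{"targets":{"type":"array","items":{"type":"array"}},"squeeze":{"type":"number"}},"required":["targets"]}

```bash
mkdir -p pics; ls; cat > h.py <<'E'
import numpy as np, cv2
from rig import ctrl, capture, camera_info
def world(info,u,v,z=None,depth=None):
    f=240/np.tan(np.radians(info["vfov"])/2)
    d=np.array([(u-info["cx"])/f,(v-info["cy"])/f]); s=d.copy()
    for _ in range(20): s=d/(1+info["k1"]*(s@s))
    T=np.array(info["extrinsics"]); r=T[:3,:3]@np.array([s[0],s[1],1]); o=T[:3,3]
    t=depth if z is None else (z-o[2])/r[2]
    return o+t*r
def pix(info,p):
    T=np.array(info["extrinsics"]); c=T[:3,:3].T@(np.array(p)-T[:3,3])
    s=c[:2]/c[2]; f=240/np.tan(np.radians(info["vfov"])/2)
    return s*(1+info["k1"]*(s@s))*f+[info["cx"],info["cy"]]
def snap(name,fn):
    info=camera_info(name); im,d=capture(name)
    cv2.imwrite(f"pics/{fn}.png",im); np.savez(f"pics/{fn}.npz",im=im,d=d,**{k:np.array(v) for k,v in info.items()})
    return info,im,d
def load(fn):
    z=np.load(f"pics/{fn}.npz"); return {k:z[k] for k in("vfov","cx","cy","k1","extrinsics")},z["im"],z["d"]
E
python3 - <<'E'
from h import *
for n in("scene","top","wrist"):
    i,im,d=snap(n,n+"0"); print(n,i)
E
```

```text
pics
scene {'vfov': 50.95110914835692, 'cx': 319.7104932761919, 'cy': 232.4776291908527, 'k1': 0.0007748724385575768, 'extrinsics': array([[ 7.57524182e-01,  5.59135603e-01, -3.36933958e-01,
         9.32566776e+02],
       [ 6.52700631e-01, -6.39399512e-01,  4.06386700e-01,
        -4.12090857e+02],
       [ 1.17898638e-02, -5.27764760e-01, -8.49308753e-01,
         8.73350288e+02],
       [ 0.00000000e+00,  0.00000000e+00,  0.00000000e+00,
         1.00000000e+00]])}
top {'vfov': 48.18531377083715, 'cx': 313.23815261847267, 'cy': 239.44791262131724, 'k1': -0.10521743196302305, 'extrinsics': array([[ 8.85514253e-03, -9.86546423e-01,  1.63241360e-01,
         4.10086080e+02],
       [-9.99580074e-01, -4.22868499e-03,  2.86669382e-02,
        -1.81733455e+01],
       [-2.75909690e-02, -1.63426661e-01, -9.86169592e-01,
         1.18324196e+03],
       [ 0.00000000e+00,  0.00000000e+00,  0.00000000e+00,
         1.00000000e+00]])}
wrist {'vfov': 64.03483839706132, 'cx': 312.15662945779275, 'cy': 232.3055010442278, 'k1': -0.04150263423121657, 'extrinsics': array([[ 3.91546173e-01,  8.80351498e-01,  2.67717827e-01,
         1.37379721e+02],
       [ 9.20157437e-01, -3.74172908e-01, -1.15346981e-01,
         5.11211732e+02],
       [-1.37312950e-03,  2.91506218e-01, -9.56567948e-01,
         3.72969825e+02],
       [ 0.00000000e+00,  0.00000000e+00,  0.00000000e+00,
         1.00000000e+00]])}
```

View pics/top0.png

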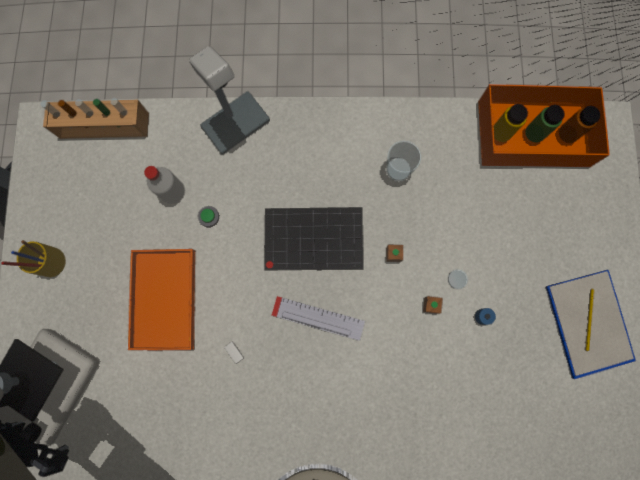

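View pics/scene0.png

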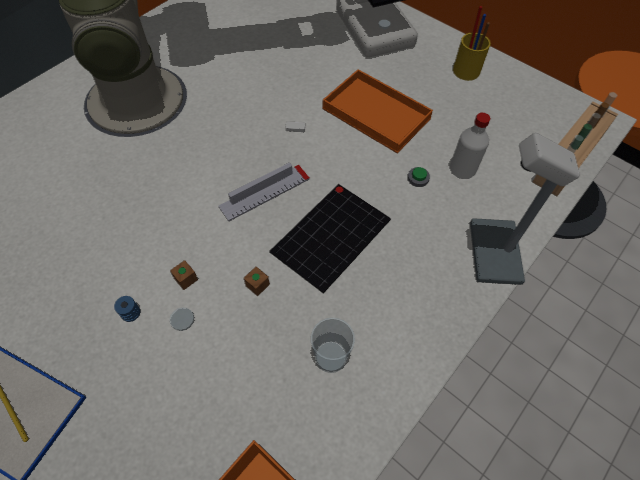

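Top view: the oak candidates are the blocks at (433,305) and (395,253). The ceramic is at (486,316), the rule at (318,317), the board at (314,239) with its red dot at (269,265), the button at (208,216) and the tray at (162,300). The petri dish is at (457,280). No brass or alu is visible.

Next I'll measure these and take an enlarged crop.

```bash
python3 - <<'E'
from h import *
i,im,d=load("top0")
P=lambda u,v,z:print((u,v),np.round(world(i,u,v,z),1))
for a in [(433,305,36),(395,253,36),(486,315,38),(265,208,6),(363,208,6),(363,269,6),(265,270,6),(269,265,6),(208,215,22),(132,250,30),(194,250,30),(194,349,30),(131,349,30),(457,280,8),(398,172,95)]:P(*a)
c=im[235:345,260:500]; c2=cv2.resize(c,None,fx=3.3,fy=3.3,interpolation=cv2.INTER_CUBIC); cv2.imwrite("pics/crop1.png",c2)
E
```

```text
(433, 305) [ 459.8 -240.8   36. ]
(395, 253) [ 571.1 -161.3   36. ]
(486, 315) [ 438.6 -353.3   38. ]
(265, 208) [676.4 125.5   6. ]
(363, 208) [676.9 -95.    6. ]
(363, 269) [539.5 -94.1   6. ]
(265, 270) [536.  122.2   6. ]
(269, 265) [547.2 113.5   6. ]
(208, 215) [656.6 251.1  22. ]
(132, 250) [575.5 417.6  30. ]
(194, 250) [576.4 277.2  30. ]
(194, 349) [362.2 268.6  30. ]
(131, 349) [359.1 407.6  30. ]
(457, 280) [ 515.8 -300.4    8. ]
(398, 172) [ 734.5 -163.3   95. ]
```

View pics/crop1.png

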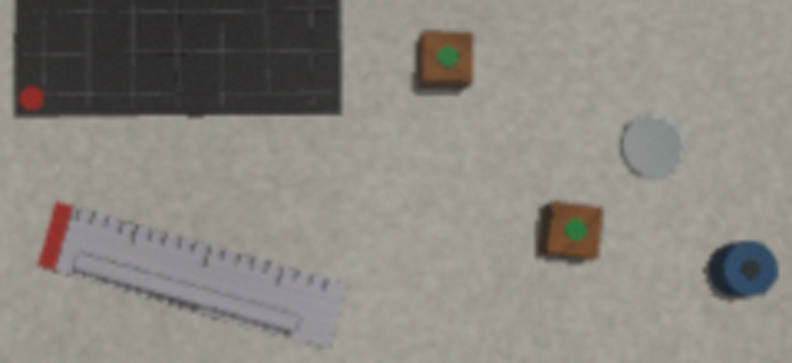

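The first oak candidate (433,305) is at (460,-241), 519 mm from the base. The other (395,253) is at 593 mm, so the first is the oak. The crop shows both with green dots, and the ceramic with its dark centre. Next I'll check the current tool pose.

```bash
python3 - <<'E'
from h import *
from scipy.spatial.transform import Rotation as R
s=ctrl.sense(); q=s["ee_rot"]; print(s["time_s"],s["eef_pos"],q,np.round(s["force"],2),s["grip_width"])
M=R.from_quat([q[1],q[2],q[3],q[0]]).as_matrix(); print(M.round(3)); print("y ang",np.degrees(np.arctan2(M[1,1],M[0,1])))
i,im,d=load("wrist0"); print("campos in tool",(M.T@(i["extrinsics"][:3,3]-s["eef_pos"])).round(1)); print((M.T@i["extrinsics"][:3,:3]).round(2))
# oak edge angle, rule edge angle in top
i,im,d=load("top0")
f=lambda cx,cy,z: world(i,260+cx/3.3,235+cy/3.3,z)
# oak top corners in crop
for a,b,z in [((553,203),(601,208),36),((601,208),(598,259),36),((72,205),(345,283),6),((40,267),(330,348),6),((56,203),(345,283),6),((15,115),(341,114),6),((77,254),(298,318),36)]:
    p,r=f(*a,z),f(*b,z); print(p.round(1),r.round(1),"ang",np.degrees(np.arctan2(r[1]-p[1],r[0]-p[0])).round(1),np.linalg.norm(r-p).round(1))
E
```

```text
0.15 [205.70952468 482.83332242 230.88307041] [-2.05684439e-04  2.00061005e-01  9.79783331e-01 -4.20401599e-04] [-0.61 -0.38  0.44] 1.0011699966006327
[[-0.92   0.392 -0.001]
 [ 0.392  0.92  -0.001]
 [ 0.    -0.001 -1.   ]]
y ang 66.91895061607028
campos in tool [  74.    -0.8 -142.1]
[[ 0.   -0.96 -0.29]
 [ 1.    0.   -0.  ]
 [ 0.   -0.29  0.96]]
[ 477.8 -229.6   36. ] [ 474.7 -260.6   36. ] ang -95.8 31.2
[ 474.7 -260.6   36. ] [ 441.9 -257.9   36. ] ang 175.2 32.9
[476.5  83.8   6. ] [426.5 -97.    6. ] ang -105.5 187.6
[435.4 104.4   6. ] [384.1 -87.    6. ] ang -105.0 198.1
[477.7  94.5   6. ] [426.5 -97.    6. ] ang -105.0 198.2
[536.3 123.2   6. ] [538.3 -94.8   6. ] ang -89.5 218.0
[443.3  77.5  36. ] [403.6 -64.8  36. ] ang -105.6 147.7
```

{"name": "apply_moves", "arguments": {
  "targets": [
    [85,[230,-380,20],[0,0,18]],
    [85,[230,-380,20],[0,0,18]],
    [85,[230,-380,20],[0,0,18]],
    [85,[230,-380,20],[0,0,18]],
    [85,[230,-380,20],[0,0,18]],
    [85,[230,-380,20],[0,0,18]],
    [85,[230,-380,20],[0,0,18]],
    [85,[230,-380,20],[0,0,18]],
    [85,[230,-380,20],[0,0,18]],
    [85,[230,-773,20],[0,0,18]],
    [85,[230,-773,20],[0,0,18]],
    [85,[230,-773,20],[0,0,18]],
    [85,[230,-773,20],[0,0,18]],
    [85,[230,-773,20],[0,0,18]],
    [85,[230,-773,20],[0,0,18]],
    [85,[230,-773,20],[0,0,18]],
    [85,[230,-773,20],[0,0,18]],
    [85,[230,-773,20],[0,0,18]],
    [85,[230,-773,20],[0,0,18]],
    [85,[230,-773,20],[0,0,18]]
  ]
}}

```text
time_s: 2.15
eef_pos: [435.9, -289.0, 251.3]
ee_rot: [-0.0, 0.044, 0.999, 0.0]
force: [-0.2, 0.4, 0.1]
grip_width: 0.997
grip_force: 0.0
```

```bash
cat >> h.py <<'E'
from scipy.spatial.transform import Rotation as R
def pose():
    s=ctrl.sense(); q=s["ee_rot"]; M=R.from_quat([q[1],q[2],q[3],q[0]]).as_matrix()
    print("t",round(s["time_s"],2),"tcp",np.round(s["eef_pos"],1),"yang",np.degrees(np.arctan2(M[1,1],M[0,1])).round(2),"F",np.round(s["force"],1),"gw",round(s["grip_width"]*85,1),"gf",round(float(np.max(s["grip_force"])),1))
    return s,M
E
python3 - <<'E'
from h import *
pose(); snap("wrist","w1")
E
```

```text
t 2.15 tcp [ 435.9 -289.   251.3] yang 84.97 F [-0.2  0.4  0.1] gw 84.8 gf 0.0
```

View pics/w1.png

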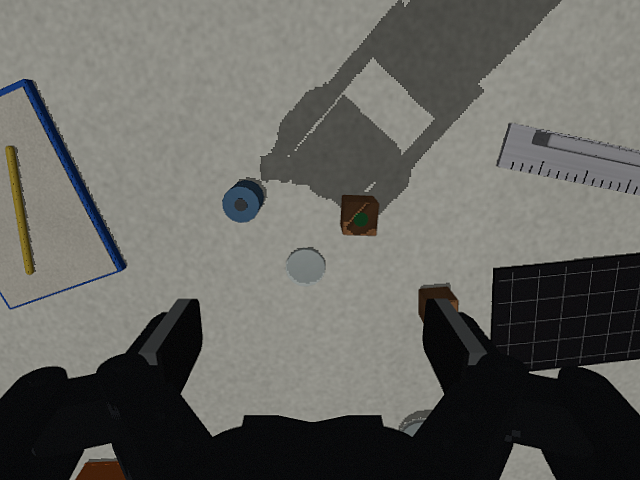

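The wrist view shows the ceramic top's centre at about (241,204) and the oak's green dot at about (361,219). The other block, at (438,300), is partly hidden by a finger.

```bash
python3 - <<'E'
from h import *
i,im,d=load("w1")
hsv=cv2.cvtColor(im,cv2.COLOR_BGR2HSV)
def cen(m,r):
    u0,u1,v0,v1=r; k=np.zeros(m.shape,bool);k[v0:v1,u0:u1]=m[v0:v1,u0:u1]; y,x=np.nonzero(k); return x.mean(),y.mean(),len(x)
g=(abs(hsv[...,0].astype(int)-60)<18)&(hsv[...,1]>80)
a=cen(g,(335,385,190,240)); print(a,world(i,a[0],a[1],36))
# top faces via depth -> points with height>30
T=i["extrinsics"]
for nm,(u0,u1,v0,v1) in dict(oak=(325,395,180,250),cer=(210,275,165,235)).items():
    P=[]
    for v in range(v0,v1):
        for u in range(u0,u1):
            if d[v,u]>0: P.append(world(i,u,v,depth=d[v,u]))
    P=np.array(P); t=P[(P[:,2]>31)&(P[:,2]<45)]; t=t[t[:,2]>np.median(t[:,2])-4]
    r=cv2.minAreaRect(t[:,:2].astype(np.float32)); (c,rad)=cv2.minEnclosingCircle(t[:,:2].astype(np.float32))
    print(nm,len(t),np.median(t[:,2]),t.mean(0).round(1),"rect",r,"circ",c,rad)
c=im[160:260,200:400]; cv2.imwrite("pics/crop2.png",cv2.resize(c,None,fx=4,fy=4,interpolation=cv2.INTER_CUBIC))
E
```

```text
(np.float64(360.45061728395063), np.float64(219.02469135802468), 162) [ 461.08461685 -245.30838717   36.        ]
oak 1197 35.56349948714529 [ 460.4 -245.4   35.5] rect ((461.149658203125, -244.98683166503906), (34.27063751220703, 34.11570358276367), 82.6953125) circ (460.9955749511719, -245.32968139648438) 22.65117835998535
cer 1092 37.61462644692892 [ 435.9 -357.9   37.6] rect ((436.3166809082031, -358.16748046875), (35.38332748413086, 35.1897087097168), 84.93931579589844) circ (436.2142639160156, -358.16741943359375) 17.995006561279297
```

View pics/crop2.png

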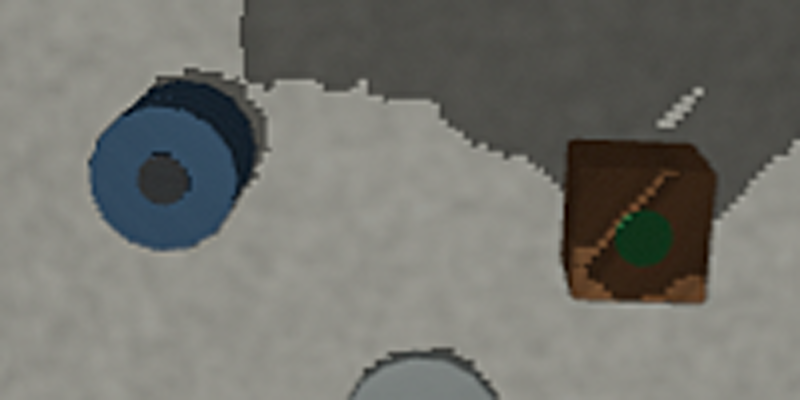

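{"name": "apply_moves", "arguments": {
  "squeeze": 40,
  "targets": [
    [85,[25,45,-100],[0,0,-2.3]],
    [85,[25,45,-100],[0,0,-2.3]],
    [85,[25,45,-150],[0,0,-2.3]],
    [85,[25,45,-200],[0,0,-2.3]],
    [85,[25,45,-230],[0,0,-2.3]],
    [85,[25,45,-246],[0,0,-2.3]],
    [85,[25,45,-246],[0,0,-2.3]],
    [85,[25,45,-246],[0,0,-2.3]],
    [20,[25,45,-246],[0,0,-2.3]],
    [20,[25,45,-246],[0,0,-2.3]],
    [20,[25,45,-246],[0,0,-2.3]],
    [20,[25,45,-246],[0,0,-2.3]],
    [20,[25,45,-246],[0,0,-2.3]],
    [20,[25,45,-246],[0,0,-2.3]],
    [20,[25,45,-246],[0,0,-2.3]]
  ]
}}

```text
time_s: 3.7
eef_pos: [461.2, -245.3, 6.0]
ee_rot: [0.001, 0.064, 0.998, -0.0]
force: [-1.1, 1.0, 5.7]
grip_width: 0.392
grip_force: 40.5
```

```bash
python3 - <<'E'
from h import *
pose()
E
```

```text
t 3.7 tcp [ 461.2 -245.3    6. ] yang 82.62 F [-1.1  1.   5.7] gw 33.3 gf 40.5
```

{"name": "apply_moves", "arguments": {
  "targets": [
    [20,[0,0,40],[0,0,0]],
    [20,[0,0,75],[0,0,0]],
    [20,[0,0,75],[0,0,0]],
    [20,[169,210,75],[0,0,7]],
    [20,[169,210,75],[0,0,7]],
    [20,[169,210,75],[0,0,7]],
    [20,[169,210,75],[0,0,7]],
    [20,[169,210,75],[0,0,7]],
    [20,[169,210,75],[0,0,7]],
    [20,[169,210,75],[0,0,7]],
    [20,[169,210,40],[0,0,7]],
    [20,[169,210,20],[0,0,7]],
    [20,[169,210,10],[0,0,7]],
    [20,[169,210,7],[0,0,7]],
    [20,[169,210,7],[0,0,7]]
  ]
}}

```text
time_s: 5.2
eef_pos: [629.6, -35.8, 12.6]
ee_rot: [0.0, 0.004, 1.0, -0.0]
force: [0.2, -0.4, -0.2]
grip_width: 0.391
grip_force: 40.2
```

{"name": "apply_moves", "arguments": {
  "targets": [
    [60,[0,0,0],[0,0,0]],
    [60,[0,0,0],[0,0,0]],
    [75,[0,0,0],[0,0,0]],
    [85,[0,0,0],[0,0,0]],
    [85,[0,0,30],[0,0,0]],
    [85,[0,0,70],[0,0,0]],
    [85,[-10,0,120],[0,0,0]],
    [85,[-80,0,200],[0,0,0]],
    [85,[-90,0,240],[0,0,0]],
    [85,[-90,0,240],[0,0,0]],
    [85,[-90,0,240],[0,0,0]],
    [85,[-90,0,240],[0,0,0]],
    [85,[-90,0,240],[0,0,0]]
  ]
}}

```text
time_s: 6.5
eef_pos: [539.7, -34.9, 251.1]
ee_rot: [-0.001, 0.003, 1.0, 0.0]
force: [-0.1, -0.4, -0.2]
grip_width: 0.995
grip_force: 0.0
```

```bash
python3 - <<'E'
from h import *
pose(); snap("wrist","w2")
E
```

```text
t 6.5 tcp [539.7 -34.9 251.1] yang 89.62 F [-0.1 -0.4 -0.2] gw 84.6 gf 0.0
```

View pics/w2.png

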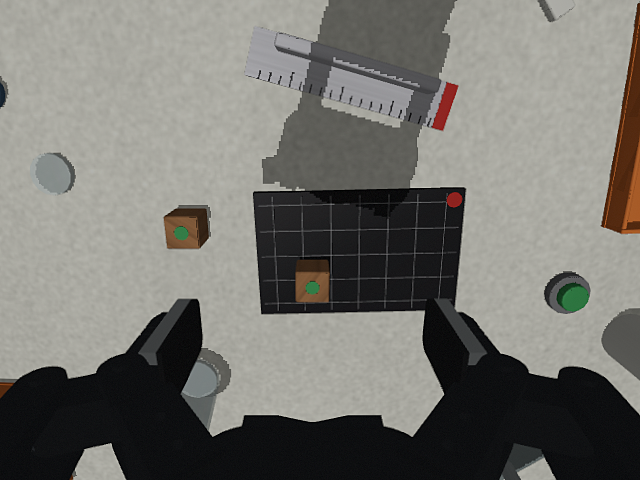

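The oak stands on the board. The board corners are near (253,191), (465,187), (455,309) and (262,313), with the red dot at (454,200). The rule spans about (248,75) to (443,129) along its ticked edge, and the button is at (573,297).

```bash
cat >> h.py <<'E'
def cloud(i,d):
    v,u=np.mgrid[0:480,0:640]; f=240/np.tan(np.radians(float(i["vfov"]))/2)
    a=np.stack([(u-i["cx"])/f,(v-i["cy"])/f],-1); s=a.copy()
    for _ in range(15): s=a/(1+i["k1"]*(s**2).sum(-1,keepdims=True))
    T=i["extrinsics"]; c=np.concatenate([s*d[...,None],d[...,None]],-1)
    return c@np.array(T)[:3,:3].T+np.array(T)[:3,3]
def rect(P): return cv2.minAreaRect(P[:,:2].astype(np.float32))
E
python3 - <<'E'
from h import *
i,im,d=load("w2"); W=cloud(i,d); z=W[...,2]; g=im.max(2)
def sub(r):
    m=np.zeros((480,640),bool); m[r[2]:r[3],r[0]:r[1]]=1; return m
b=sub((240,480,175,325)); print("bench z",np.median(W[sub((300,420,130,180))],0).round(2), "board z",np.median(z[sub((350,440,230,280))]))
m=b&(g<45)&(d>0); m=cv2.morphologyEx(m.astype(np.uint8),cv2.MORPH_OPEN,np.ones((3,3)))>0
P=W[m&(z<12)]; r=rect(P); print("board rect",r); print(cv2.boxPoints(r).round(1))
m2=b&(z>3)&(z<12)&(d>0); P=W[m2]; r=rect(P); print("board by depth",r,len(P))
a=sub((235,470,15,140)); 
m=a&(z>3.2)&(z<10); m=cv2.morphologyEx(m.astype(np.uint8),cv2.MORPH_OPEN,np.ones((3,3)))>0
r=rect(W[m]); print("rule base",r); print(cv2.boxPoints(r).round(1))
m=a&(z>30)&(z<42); r=rect(W[m]); print("rib",r,np.median(z[m]))
hs=cv2.cvtColor(im,cv2.COLOR_BGR2HSV)
m=(abs(hs[...,0].astype(int)-60)<18)&(hs[...,1]>80)&sub((540,610,260,330)); v,u=np.nonzero(m); print("btn",u.mean(),v.mean(),world(i,u.mean(),v.mean(),22), np.median(z[m]))
E
```

```text
bench z [ 5.0259e+02  1.2270e+01 -4.7000e-01] board z 5.606128978268458
board rect ((607.5589599609375, 13.730552673339844), (140.0554656982422, 218.64212036132812), 0.9386345148086548)
[[535.7 121.9]
 [539.3 -96.7]
 [679.4 -94.4]
 [675.8 124.2]]
board by depth ((608.1624145507812, 14.107147216796875), (141.11065673828125, 220.42901611328125), 1.0607534646987915) 23191
rule base ((431.82373046875, 2.3548126220703125), (200.84347534179688, 44.59538650512695), 74.56507110595703)
[[ 383.6  -88.5]
 [ 426.6 -100.4]
 [ 480.    93.2]
 [ 437.1  105.1]]
rib ((420.2337951660156, 5.137886047363281), (149.4635467529297, 12.686578750610352), 74.6205825805664) 35.319494322676036
btn 572.3687230989957 296.7374461979914 [653.21292121 247.11737877  22.        ] 20.97585158960402
```

{"name": "apply_moves", "arguments": {
  "targets": [
    [85,[-103,-323,-100],[0,0,0]],
    [85,[-103,-323,-100],[0,0,0]],
    [85,[-103,-323,-100],[0,0,0]],
    [85,[-103,-323,-100],[0,0,0]],
    [85,[-103,-323,-100],[0,0,0]],
    [85,[-103,-323,-100],[0,0,0]],
    [85,[-103,-323,-100],[0,0,0]],
    [85,[-103,-323,-100],[0,0,0]],
    [85,[-103,-323,-100],[0,0,0]],
    [85,[-103,-323,-150],[0,0,0]],
    [85,[-103,-323,-190],[0,0,0]],
    [85,[-103,-323,-225],[0,0,0]],
    [85,[-103,-323,-246],[0,0,0]],
    [85,[-103,-323,-246],[0,0,0]],
    [20,[-103,-323,-246],[0,0,0]],
    [20,[-103,-323,-246],[0,0,0]],
    [20,[-103,-323,-246],[0,0,0]],
    [20,[-103,-323,-246],[0,0,0]],
    [20,[-103,-323,-246],[0,0,0]],
    [20,[-103,-323,-246],[0,0,0]]
  ]
}}

```text
time_s: 8.55
eef_pos: [437.3, -358.4, 7.7]
ee_rot: [0.001, 0.003, 1.0, -0.001]
force: [-0.6, 1.0, 7.7]
grip_width: 0.404
grip_force: 39.5
```

{"name": "apply_moves", "arguments": {
  "targets": [
    [20,[0,0,40],[0,0,0]],
    [20,[0,0,75],[0,0,0]],
    [20,[0,0,75],[0,0,0]],
    [20,[193,423,75],[0,0,0]],
    [20,[193,423,75],[0,0,0]],
    [20,[193,423,75],[0,0,0]],
    [20,[193,423,75],[0,0,0]],
    [20,[193,423,75],[0,0,0]],
    [20,[193,423,75],[0,0,0]],
    [20,[193,423,75],[0,0,0]],
    [20,[193,423,75],[0,0,0]],
    [20,[193,423,75],[0,0,0]],
    [20,[193,423,75],[0,0,0]],
    [20,[193,423,75],[0,0,0]],
    [20,[193,423,75],[0,0,0]],
    [20,[193,423,40],[0,0,0]],
    [20,[193,423,20],[0,0,0]],
    [20,[193,423,11],[0,0,0]],
    [20,[193,423,8],[0,0,0]],
    [20,[193,423,8],[0,0,0]]
  ]
}}

```text
time_s: 10.55
eef_pos: [630.1, 64.2, 15.0]
ee_rot: [0.0, 0.004, 1.0, -0.0]
force: [0.7, 0.0, -1.0]
grip_width: 0.407
grip_force: 40.7
```

{"name": "apply_moves", "arguments": {
  "targets": [
    [60,[0,0,0],[0,0,0]],
    [60,[0,0,0],[0,0,0]],
    [75,[0,0,0],[0,0,0]],
    [85,[0,0,0],[0,0,0]],
    [85,[0,0,30],[0,0,0]],
    [85,[0,0,70],[0,0,0]],
    [85,[-20,0,120],[0,0,0]],
    [85,[-100,-50,200],[0,0,0]],
    [85,[-150,-60,240],[0,0,0]],
    [85,[-150,-60,240],[0,0,0]],
    [85,[-150,-60,240],[0,0,0]],
    [85,[-150,-60,240],[0,0,0]],
    [85,[-150,-60,240],[0,0,0]]
  ]
}}

```text
time_s: 11.85
eef_pos: [479.9, 4.9, 254.7]
ee_rot: [0.001, 0.004, 1.0, -0.0]
force: [0.6, 0.4, 0.1]
grip_width: 0.992
grip_force: 0.0
```

```bash
cat >> h.py <<'E'
def sub(r):
    m=np.zeros((480,640),bool); m[r[2]:r[3],r[0]:r[1]]=1; return m
E
python3 - <<'E'
from h import *
s,M=pose(); print(np.round(s["joints"],2)); i,im,d=snap("wrist","w3"); W=cloud(i,d);z=W[...,2]
near=lambda x,y,r:(np.hypot(W[...,0]-x,W[...,1]-y)<r)&(d>0)
for nm,x,y in(("oak",630,-35),("cer",630,65)):
    m=near(x,y,35)&(z>38)&(z<50); print(nm,m.sum(),np.median(z[m]) if m.any() else 0,rect(W[m]) if m.any() else 0)
m=near(431,2,120)&(z>3.2)&(z<10);m=cv2.morphologyEx(m.astype(np.uint8),cv2.MORPH_OPEN,np.ones((3,3)))>0; print("rule",rect(W[m]))
m=near(431,2,120)&(z>30)&(z<42); print("rib",rect(W[m]))
E
```

```text
t 11.85 tcp [479.9   4.9 254.7] yang 89.59 F [0.6 0.4 0.1] gw 84.4 gf 0.0
[-0.23  0.19  1.59  0.    1.36 -1.8 ]
oak 901 41.38834604942173 ((629.2009887695312, -36.20500946044922), (34.00458526611328, 34.02934646606445), 0.10306201130151749)
cer 810 43.39857576136359 ((628.7310791015625, 63.1024169921875), (34.36510467529297, 33.82085418701172), 2.8989570140838623)
rule ((478.3484191894531, -10.801795959472656), (199.97100830078125, 141.63865661621094), 74.5933837890625)
rib ((419.860107421875, 5.4595947265625), (149.541748046875, 12.211432456970215), 74.57593536376953)
```

{"name": "apply_moves", "arguments": {
  "targets": [
    [85,[-60,0,-100],[0,0,-105]],
    [85,[-60,0,-100],[0,0,-105]],
    [85,[-60,0,-100],[0,0,-105]],
    [85,[-60,0,-100],[0,0,-105]],
    [85,[-60,0,-100],[0,0,-105]],
    [85,[-60,0,-100],[0,0,-105]],
    [85,[-60,0,-100],[0,0,-105]],
    [85,[-60,0,-100],[0,0,-105]],
    [85,[-60,0,-100],[0,0,-105]],
    [85,[-60,0,-100],[0,0,-105]],
    [85,[-60,0,-100],[0,0,-105]],
    [85,[-60,0,-100],[0,0,-105]],
    [85,[-60,0,-100],[0,0,-105]],
    [85,[-60,0,-100],[0,0,-105]],
    [85,[-60,0,-100],[0,0,-105]]
  ]
}}

```text
time_s: 13.4
eef_pos: [419.9, 5.3, 153.5]
ee_rot: [-0.001, 0.795, 0.607, -0.0]
force: [0.5, 0.4, -0.1]
grip_width: 0.997
grip_force: 0.0
```

{"name": "apply_moves", "arguments": {
  "squeeze": 50,
  "targets": [
    [60,[0,0,-50],[0,0,0]],
    [60,[0,0,-100],[0,0,0]],
    [60,[0,0,-130],[0,0,0]],
    [60,[0,0,-144],[0,0,0]],
    [60,[0,0,-144],[0,0,0]],
    [60,[0,0,-144],[0,0,0]],
    [30,[0,0,-144],[0,0,0]],
    [0,[0,0,-144],[0,0,0]],
    [0,[0,0,-144],[0,0,0]],
    [0,[0,0,-144],[0,0,0]],
    [0,[0,0,-144],[0,0,0]],
    [0,[0,0,-144],[0,0,0]],
    [0,[0,0,-144],[0,0,0]],
    [0,[0,0,-144],[0,0,0]]
  ]
}}

```text
time_s: 14.8
eef_pos: [420.2, 4.9, 10.9]
ee_rot: [0.0, 0.795, 0.606, 0.0]
force: [-0.9, -0.1, 7.4]
grip_width: 0.127
grip_force: 50.2
```

```bash
python3 - <<'E'
from h import *
pose()
E
```

```text
t 14.8 tcp [420.2   4.9  10.9] yang -15.36 F [-0.9 -0.1  7.4] gw 10.8 gf 50.2
```

{"name": "apply_moves", "arguments": {
  "targets": [
    [0,[0,0,15],[0,0,0]],
    [0,[0,0,30],[0,0,0]],
    [0,[30,8,30],[0,0,8]],
    [0,[65,17,30],[0,0,16.4]],
    [0,[74,17,30],[0,0,16.4]],
    [0,[74,17,30],[0,0,16.4]],
    [0,[74,17,15],[0,0,16.4]],
    [0,[74,17,5],[0,0,16.4]],
    [0,[74,17,2],[0,0,16.4]],
    [0,[74,17,2],[0,0,16.4]],
    [0,[74,17,2],[0,0,16.4]]
  ]
}}

```text
time_s: 15.9
eef_pos: [493.8, 21.9, 12.7]
ee_rot: [0.0, 0.701, 0.713, 0.0]
force: [-0.8, 0.1, -3.5]
grip_width: 0.134
grip_force: 49.6
```

```bash
python3 - <<'E'
from h import *
pose(); snap("wrist","w4"); snap("scene","s4")
E
```

```text
t 15.9 tcp [493.8  21.9  12.7] yang 1.0 F [-0.8  0.1 -3.5] gw 11.4 gf 49.6
```

View pics/w4.png

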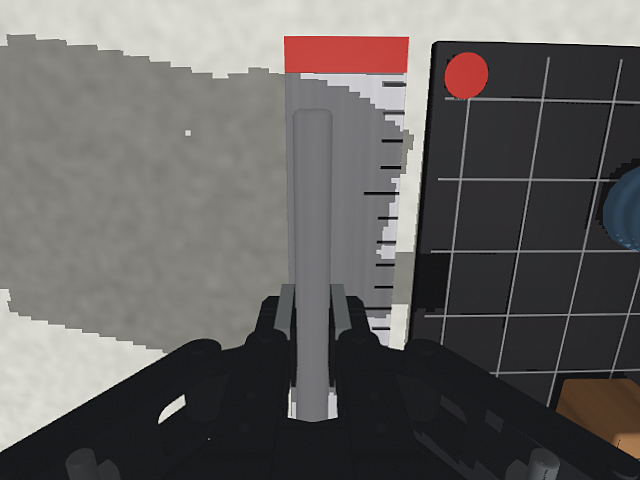

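The wrist view shows the rule's zero corner at about (409,37) and the board's dotted corner at about (433,41). The rule's edge runs from there to about (391,340), and the board's front edge to about (411,345).

```bash
python3 - <<'E'
from h import *
i,im,d=load("w4")
c=im[20:370,375:450]; 
g=cv2.cvtColor(im,cv2.COLOR_BGR2GRAY).astype(int)
# row scans: board edge (bench->dark), top edge at z6
for v in(60,80,110,150,210,230): print(v,[int(x) for x in g[v,385:450:2]])
cv2.imwrite("pics/crop4.png",cv2.resize(im[20:120,370:510],None,fx=5.6,fy=5.6,interpolation=cv2.INTER_CUBIC))
E
```

```text
60 [106, 106, 105, 105, 105, 104, 106, 104, 105, 104, 102, 160, 215, 210, 210, 210, 211, 211, 212, 212, 213, 213, 231, 4, 15, 32, 54, 51, 50, 52, 53, 18, 18]
80 [217, 217, 216, 214, 214, 214, 214, 215, 216, 215, 198, 221, 217, 217, 217, 217, 217, 216, 216, 216, 216, 226, 47, 10, 28, 50, 51, 50, 50, 47, 105, 100, 100]
110 [114, 112, 109, 110, 109, 110, 110, 111, 113, 102, 226, 216, 215, 215, 214, 214, 213, 214, 214, 215, 217, 0, 14, 25, 51, 49, 50, 50, 49, 50, 50, 50, 50]
150 [117, 117, 116, 115, 116, 117, 118, 119, 113, 133, 133, 121, 219, 216, 219, 215, 215, 214, 221, 123, 11, 23, 45, 49, 49, 48, 50, 49, 48, 48, 49, 49, 49]
210 [113, 111, 170, 198, 198, 201, 191, 217, 216, 217, 216, 215, 214, 212, 211, 211, 172, 35, 11, 29, 47, 46, 46, 47, 47, 48, 46, 48, 47, 47, 47, 47, 47]
230 [195, 193, 195, 196, 199, 199, 212, 216, 217, 217, 216, 215, 216, 216, 217, 180, 63, 13, 28, 47, 46, 46, 45, 45, 45, 46, 45, 46, 46, 47, 45, 46, 46]
```

View pics/crop4.png

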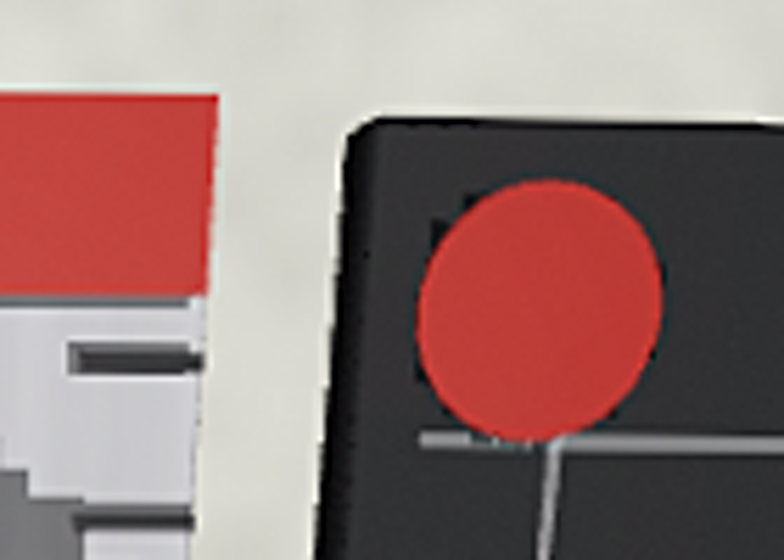

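```bash
python3 - <<'E'
from h import *
i,im,d=load("w4"); W=cloud(i,d)
print("depth z: rule",np.median(W[45:65,300:390,2]),"board",np.median(W[110:160,460,2]),"bench",np.median(W[5:25,350:550,2]))
e=lambda x,y:(370+x/5.6-.4,20+y/5.6-.4)
rz=7.8
r0=world(i,*e(218,94),rz); r1=world(i,*e(195,515),rz); r2=world(i,397.5,230,rz)
print("rule",r0,r1,r2,"left",world(i,*e(10,94),rz))
for z in(4,6):
    print(z,"end",world(i,*e(385,118),z),world(i,*e(760,125),z))
    print("front",[world(i,u,v,z).round(1) for u,v in((430.5,60),(428.5,80),(426.5,110),(423,150),(418,210),(416,230))])
E
```

```text
depth z: rule 7.579371403818769 board 5.677814145955125 bench -0.45306702969368473
rule [525.86493176 122.93329108   7.8       ] [526.4429697  97.5150523   7.8      ] [527.52882958  52.09116927   7.8       ] left [512.81386229 122.59033822   7.8       ]
4 end [537.67177399 122.5409825    4.        ] [562.31620339 122.9804815    4.        ]
front [array([535.4, 115.9,   4. ]), array([535.4, 109. ,   4. ]), array([535.6,  98.3,   4. ]), array([535.7,  83.5,   4. ]), array([536.1,  59.6,   4. ]), array([536.1,  51.1,   4. ])]
6 end [537.07284713 122.18080624   6.        ] [561.39039532 122.61447577   6.        ]
front [array([534.9, 115.7,   6. ]), array([534.8, 108.8,   6. ]), array([535.1,  98.3,   6. ]), array([535.2,  83.6,   6. ]), array([535.5,  60. ,   6. ]), array([535.5,  51.7,   6. ])]
```

{"name": "apply_moves", "arguments": {
  "targets": [
    [0,[3,-0.5,-1],[0,0,-0.4]],
    [0,[6,-0.5,-1.6],[0,0,-0.4]],
    [0,[7,-0.5,-1.6],[0,0,-0.4]],
    [0,[8,-0.5,-1.6],[0,0,-0.4]],
    [0,[8.5,-0.5,-1.6],[0,0,-0.4]],
    [0,[9,-0.5,-1.6],[0,0,-0.4]],
    [0,[9.3,-0.5,-1.6],[0,0,-0.4]],
    [0,[9.3,-0.5,-1.6],[0,0,-0.4]],
    [0,[9.3,-0.5,-1.6],[0,0,-0.4]]
  ]
}}

```text
time_s: 16.9
eef_pos: [502.9, 21.5, 11.0]
ee_rot: [-0.0, 0.703, 0.711, -0.0]
force: [-5.3, -0.5, 4.8]
grip_width: 0.128
grip_force: 50.9
```

```bash
python3 - <<'E'
from h import *
pose(); i,im,d=snap("wrist","w5")
cv2.imwrite("pics/crop5.png",np.hstack([cv2.resize(im[20:150,385:485],None,fx=4,fy=4,interpolation=cv2.INTER_CUBIC),cv2.resize(im[220:350,360:460],None,fx=4,fy=4,interpolation=cv2.INTER_CUBIC)]))
E
```

```text
t 16.9 tcp [502.9  21.5  11. ] yang 0.63 F [-5.3 -0.5  4.8] gw 10.9 gf 50.9
```

View pics/crop5.png

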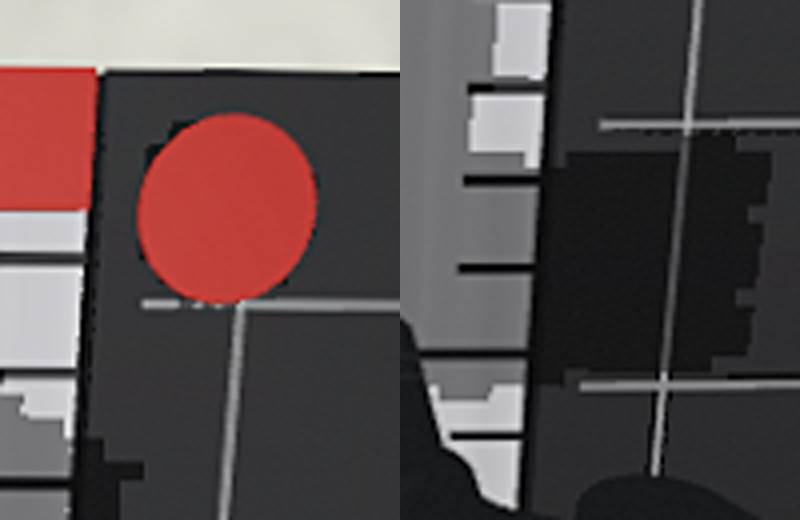

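The rule is flush: contact force is 5 N and both ends sit tight against the board. The red end is about 0.4 mm proud in y, so I'll nudge it, release and retreat to check.

{"name": "apply_moves", "arguments": {
  "targets": [
    [0,[0,-0.5,0],[0,0,0]],
    [0,[-0.3,-0.5,0],[0,0,0]],
    [0,[-0.3,-0.5,0],[0,0,0]],
    [30,[-0.3,-0.5,0],[0,0,0]],
    [50,[-0.3,-0.5,0],[0,0,0]],
    [50,[-0.3,-0.5,0],[0,0,0]],
    [50,[-0.3,-0.5,20],[0,0,0]],
    [50,[0,0,60],[0,0,0]],
    [30,[0,-20,120],[0,0,0]],
    [0,[30,-60,200],[0,0,0]],
    [0,[40,-80,280],[0,0,0]],
    [0,[40,-80,300],[0,0,0]],
    [0,[40,-80,300],[0,0,0]],
    [0,[40,-80,300],[0,0,0]],
    [0,[40,-80,300],[0,0,0]]
  ]
}}

```text
time_s: 18.45
eef_pos: [543.5, -59.1, 311.5]
ee_rot: [0.001, 0.704, 0.711, 0.0]
force: [0.3, 1.3, -0.7]
grip_width: -0.002
grip_force: 0.0
```

```bash
python3 - <<'E'
from h import *
s,M=pose(); i,im,d=snap("wrist","w6"); print(np.round(s["joints"],2))
E
```

```text
t 18.45 tcp [543.5 -59.1 311.5] yang 0.58 F [ 0.3  1.3 -0.7] gw -0.2 gf 0.0
[-0.32  0.32  1.28 -0.    1.54 -0.33]
```

View pics/w6.png

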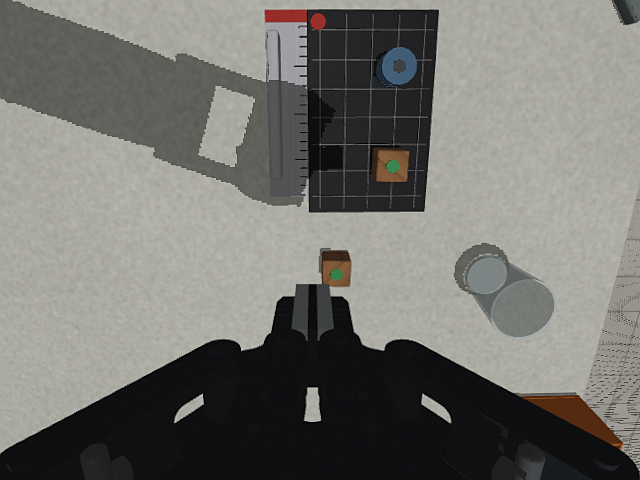

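Rule, oak and ceramic are all in place: rule edge along (307,20) to (309,196), ceramic (398,66), oak (392,165). Now I'll press the shutter.

{"name": "apply_moves", "arguments": {
  "targets": [
    [0,[110,305,-150],[0,0,0]],
    [0,[110,305,-150],[0,0,0]],
    [0,[110,305,-150],[0,0,0]],
    [0,[110,305,-150],[0,0,0]],
    [0,[110,305,-150],[0,0,0]],
    [0,[110,305,-150],[0,0,0]],
    [0,[110,305,-150],[0,0,0]],
    [0,[110,305,-150],[0,0,0]],
    [0,[110,305,-200],[0,0,0]],
    [0,[110,305,-240],[0,0,0]],
    [0,[110,305,-270],[0,0,0]],
    [0,[110,305,-281],[0,0,0]],
    [0,[110,305,-281],[0,0,0]]
  ]
}}

```text
time_s: 19.8
eef_pos: [652.0, 246.1, 28.0]
ee_rot: [-0.001, 0.703, 0.711, -0.001]
force: [-0.2, 0.0, 0.1]
grip_width: -0.003
grip_force: 0.0
```

```bash
python3 - <<'E'
from h import *
pose(); i,im,d=snap("wrist","w7"); cv2.imwrite("pics/crop7.png",im[150:480,150:500])
E
```

```text
t 19.8 tcp [652.  246.1  28. ] yang 0.62 F [-0.2  0.   0.1] gw -0.3 gf 0.0
```

View pics/crop7.png

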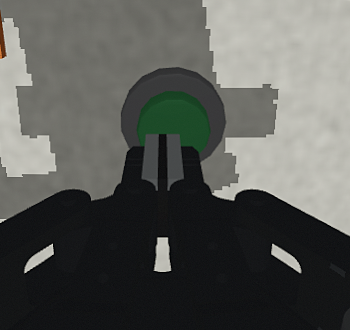

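The fingers are over the green button, centred to within about 3 mm.

{"name": "apply_moves", "arguments": {
  "targets": [
    [0,[1,1,-6],[0,0,0]],
    [0,[1,1,-9],[0,0,0]],
    [0,[1,1,-12],[0,0,0]],
    [0,[1,1,-14],[0,0,0]],
    [0,[1,1,-15],[0,0,0]],
    [0,[1,1,-15],[0,0,0]],
    [0,[1,1,-15],[0,0,0]]
  ]
}}

```text
time_s: 20.55
eef_pos: [654.7, 247.7, 16.0]
ee_rot: [0.001, 0.703, 0.711, 0.001]
force: [-0.4, 0.7, 7.2]
grip_width: 0.001
grip_force: 3.7
```

{"name": "apply_moves", "arguments": {
  "targets": [
    [0,[0,0,-1],[0,0,0]],
    [0,[0,0,-1.7],[0,0,0]],
    [0,[0,0,-1.7],[0,0,0]],
    [0,[0,0,-1.7],[0,0,0]],
    [0,[0,0,-1.7],[0,0,0]]
  ]
}}

```text
time_s: 21.05
eef_pos: [654.9, 247.6, 15.9]
ee_rot: [0.001, 0.703, 0.711, 0.001]
force: [-4.4, -1.5, 17.3]
grip_width: 0.001
grip_force: 8.6
```

Fully down (15.9 mm at 17 N). Now I'll release and return over the samples.

{"name": "apply_moves", "arguments": {
  "targets": [
    [0,[0,0,15],[0,0,0]],
    [0,[0,0,60],[0,0,0]],
    [0,[0,0,100],[0,0,0]],
    [0,[-20,-20,150],[0,0,9]],
    [85,[-114,-232,240],[0,0,89]],
    [85,[-114,-232,240],[0,0,89]],
    [85,[-114,-232,240],[0,0,89]],
    [85,[-114,-232,240],[0,0,89]],
    [85,[-114,-232,240],[0,0,89]],
    [85,[-114,-232,240],[0,0,89]],
    [85,[-114,-232,240],[0,0,89]],
    [85,[-114,-232,240],[0,0,89]],
    [85,[-114,-232,240],[0,0,89]],
    [85,[-114,-232,240],[0,0,89]],
    [85,[-114,-232,240],[0,0,89]],
    [85,[-114,-232,240],[0,0,89]]
  ]
}}

```text
time_s: 22.65
eef_pos: [540.0, 15.5, 253.1]
ee_rot: [-0.0, 0.004, 1.0, 0.0]
force: [0.3, 0.5, -0.7]
grip_width: 0.993
grip_force: 0.0
```

```bash
python3 - <<'E'
from h import *
s,M=pose(); print(np.round(s["joints"],2)); i,im,d=snap("wrist","w8"); W=cloud(i,d);z=W[...,2]
near=lambda x,y,r:(np.hypot(W[...,0]-x,W[...,1]-y)<r)&(d>0)
for nm,x,y in(("oak",630,-35),("cer",630,65)):
    m=near(x,y,35)&(z>38)&(z<50); print(nm,m.sum(),np.median(z[m]) if m.any() else 0,rect(W[m]) if m.any() else 0)
m=near(504,22,120)&(z>30)&(z<42); print("rib",rect(W[m]))
E
```

```text
t 22.65 tcp [540.   15.5 253.1] yang 89.51 F [ 0.3  0.5 -0.7] gw 84.4 gf 0.0
[-0.19  0.33  1.41 -0.    1.4  -1.75]
oak 1036 41.5682160577806 ((629.165771484375, -36.09944152832031), (34.3991584777832, 33.90032196044922), 88.66708374023438)
cer 959 43.550269148411985 ((628.968994140625, 63.78389358520508), (34.92961502075195, 34.97929382324219), 84.58386993408203)
rib ((558.896484375, 22.02452850341797), (123.8232421875, 149.15443420410156), 0.6512007117271423)
```

View pics/w8.png

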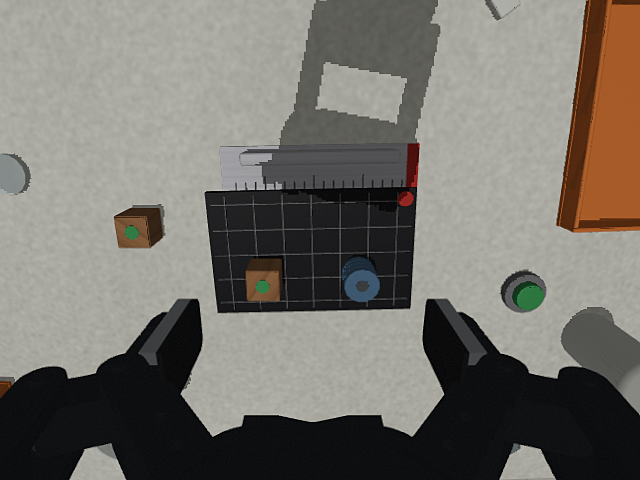

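Everything still stands and the button is up again. Now the ceramic goes to the tray.

{"name": "apply_moves", "arguments": {
  "squeeze": 40,
  "targets": [
    [85,[89,48,-100],[0,0,0]],
    [85,[89,48,-100],[0,0,0]],
    [85,[89,48,-100],[0,0,0]],
    [85,[89,48,-150],[0,0,0]],
    [85,[89,48,-190],[0,0,0]],
    [85,[89,48,-225],[0,0,0]],
    [85,[89,48,-239],[0,0,0]],
    [85,[89,48,-239],[0,0,0]],
    [20,[89,48,-239],[0,0,0]],
    [20,[89,48,-239],[0,0,0]],
    [20,[89,48,-239],[0,0,0]],
    [20,[89,48,-239],[0,0,0]],
    [20,[89,48,-239],[0,0,0]],
    [20,[89,48,-239],[0,0,0]],
    [20,[89,48,-200],[0,0,0]],
    [20,[89,48,-160],[0,0,0]],
    [20,[89,48,-160],[0,0,0]]
  ]
}}

```text
time_s: 24.4
eef_pos: [631.8, 63.3, 99.2]
ee_rot: [0.005, 0.003, 1.0, -0.0]
force: [-0.2, 0.1, -0.9]
grip_width: 0.405
grip_force: 40.3
```

{"name": "apply_moves", "arguments": {
  "targets": [
    [20,[-119,276,0],[0,0,0]],
    [20,[-119,276,0],[0,0,0]],
    [20,[-119,276,0],[0,0,0]],
    [20,[-119,276,0],[0,0,0]],
    [20,[-119,276,0],[0,0,0]],
    [20,[-119,276,0],[0,0,0]],
    [20,[-119,276,0],[0,0,0]],
    [20,[-119,276,0],[0,0,0]],
    [20,[-119,276,0],[0,0,0]],
    [20,[-119,276,0],[0,0,0]],
    [20,[-119,276,-40],[0,0,0]],
    [20,[-119,276,-65],[0,0,0]],
    [20,[-119,276,-75],[0,0,0]],
    [20,[-119,276,-79],[0,0,0]],
    [20,[-119,276,-79],[0,0,0]],
    [20,[-119,276,-79],[0,0,0]]
  ]
}}

```text
time_s: 26.0
eef_pos: [511.0, 339.4, 15.1]
ee_rot: [0.001, 0.004, 1.0, 0.0]
force: [-0.7, -0.3, 0.0]
grip_width: 0.406
grip_force: 40.6
```

{"name": "apply_moves", "arguments": {
  "targets": [
    [20,[0,0,-1],[0,0,0]],
    [35,[0,0,-1],[0,0,0]],
    [55,[0,0,-1],[0,0,0]],
    [55,[0,0,-1],[0,0,0]],
    [55,[0,0,20],[0,0,0]],
    [60,[0,0,60],[0,0,0]],
    [70,[0,0,100],[0,0,0]],
    [85,[119,-375,120],[0,0,0]],
    [85,[119,-375,120],[0,0,0]],
    [85,[119,-375,120],[0,0,0]],
    [85,[119,-375,120],[0,0,0]],
    [85,[119,-375,120],[0,0,0]],
    [85,[119,-375,120],[0,0,0]],
    [85,[119,-375,120],[0,0,0]],
    [85,[119,-375,120],[0,0,0]],
    [85,[119,-375,120],[0,0,0]],
    [85,[119,-375,120],[0,0,0]],
    [85,[119,-375,120],[0,0,0]],
    [85,[119,-375,120],[0,0,0]]
  ]
}}

```text
time_s: 27.9
eef_pos: [628.9, -34.1, 134.1]
ee_rot: [-0.0, 0.002, 1.0, 0.0]
force: [-0.8, 0.5, 0.6]
grip_width: 0.993
grip_force: 0.0
```

```bash
python3 - <<'E'
from h import *
pose(); i,im,d=snap("top","t9")
cv2.imwrite("pics/crop9.png",cv2.resize(im[180:380,100:500],None,fx=2,fy=2,interpolation=cv2.INTER_CUBIC))
i,im,d=snap("wrist","w9"); W=cloud(i,d);z=W[...,2]
m=(np.hypot(W[...,0]-629,W[...,1]+36)<70)&(d>0)&(z>38)&(z<50); print(m.sum(),rect(W[m]) if m.any() else 0)
E
```

```text
t 27.9 tcp [628.9 -34.1 134.1] yang 89.72 F [-0.8  0.5  0.6] gw 84.4 gf 0.0
2654 ((629.524169921875, -36.33755874633789), (34.032405853271484, 34.2116584777832), 89.33912658691406)
```

View pics/crop9.png

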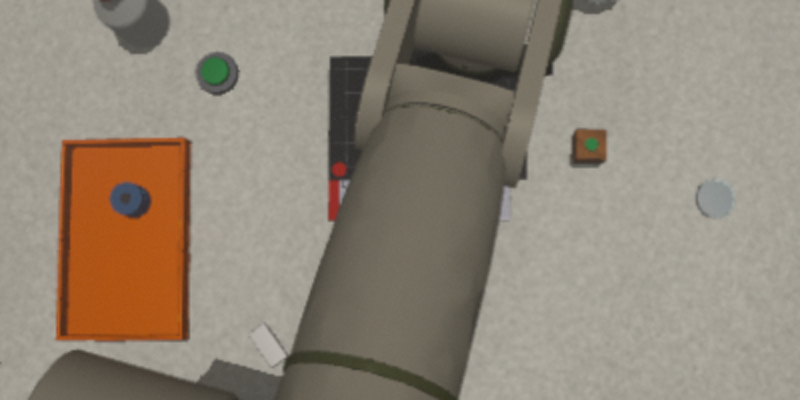

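The ceramic stands in the tray at (129,198) in the crop, and the oak is still on the board. Now the oak.

{"name": "apply_moves", "arguments": {
  "targets": [
    [85,[0,-1,-50],[0,0,0]],
    [85,[0,-1,-90],[0,0,0]],
    [85,[0,-1,-112],[0,0,0]],
    [85,[0,-1,-120],[0,0,0]],
    [85,[0,-1,-120],[0,0,0]],
    [20,[0,-1,-120],[0,0,0]],
    [20,[0,-1,-120],[0,0,0]],
    [20,[0,-1,-120],[0,0,0]],
    [20,[0,-1,-120],[0,0,0]],
    [20,[0,-1,-120],[0,0,0]],
    [20,[0,-1,-120],[0,0,0]],
    [20,[0,-1,-80],[0,0,0]],
    [20,[0,-1,-30],[0,0,0]],
    [20,[0,-1,-30],[0,0,0]]
  ]
}}

```text
time_s: 29.4
eef_pos: [632.1, -37.2, 111.0]
ee_rot: [0.006, 0.003, 1.0, -0.001]
force: [-0.0, 0.1, 0.9]
grip_width: 0.393
grip_force: 40.5
```

```bash
python3 - <<'E'
from h import *
pose()
E
```

```text
t 29.4 tcp [632.1 -37.2 111. ] yang 89.63 F [-0.   0.1  0.9] gw 33.4 gf 40.5
```

{"name": "apply_moves", "arguments": {
  "targets": [
    [20,[-199,376,0],[0,0,0]],
    [20,[-199,376,0],[0,0,0]],
    [20,[-199,376,0],[0,0,0]],
    [20,[-199,376,0],[0,0,0]],
    [20,[-199,376,0],[0,0,0]],
    [20,[-199,376,0],[0,0,0]],
    [20,[-199,376,0],[0,0,0]],
    [20,[-199,376,0],[0,0,0]],
    [20,[-199,376,0],[0,0,0]],
    [20,[-199,376,0],[0,0,0]],
    [20,[-199,376,0],[0,0,0]],
    [20,[-199,376,0],[0,0,0]],
    [20,[-199,376,-40],[0,0,0]],
    [20,[-199,376,-70],[0,0,0]],
    [20,[-199,376,-85],[0,0,0]],
    [20,[-199,376,-91],[0,0,0]],
    [20,[-199,376,-91],[0,0,0]],
    [20,[-199,376,-91],[0,0,0]]
  ]
}}

```text
time_s: 31.2
eef_pos: [430.7, 338.4, 13.8]
ee_rot: [-0.0, 0.004, 1.0, -0.0]
force: [-4.4, -2.8, 7.8]
grip_width: 0.387
grip_force: 41.9
```

{"name": "apply_moves", "arguments": {
  "targets": [
    [35,[0,0,0],[0,0,0]],
    [55,[0,0,0],[0,0,0]],
    [55,[0,0,0],[0,0,0]],
    [55,[0,0,20],[0,0,0]],
    [60,[0,0,60],[0,0,0]],
    [60,[0,0,100],[0,0,0]],
    [60,[0,0,150],[0,0,0]],
    [60,[-20,-60,200],[0,0,0]],
    [60,[-50,-100,230],[0,0,0]],
    [60,[-50,-150,230],[0,0,0]],
    [60,[-50,-200,230],[0,0,0]],
    [60,[-50,-240,230],[0,0,0]],
    [60,[-50,-240,230],[0,0,0]],
    [60,[-50,-240,230],[0,0,0]]
  ]
}}

```text
time_s: 32.6
eef_pos: [380.2, 97.4, 243.3]
ee_rot: [0.0, 0.005, 1.0, -0.0]
force: [-0.2, -0.4, -0.8]
grip_width: 0.701
grip_force: 0.0
```

```bash
python3 - <<'E'
from h import *
pose(); i,im,d=snap("wrist","w10"); j,jm,jd=snap("top","t10"); W=cloud(i,d); z=W[...,2]
cv2.imwrite("pics/f.png",np.hstack([cv2.resize(jm[130:380,90:500],(400,244)),cv2.resize(im,(400,300))[:244]]))
cv2.imwrite("pics/f.png",np.vstack([cv2.resize(jm[130:330,100:500],(600,300)),np.pad(cv2.resize(im,(400,300)),((0,0),(0,200),(0,0)))]))
E
```

```text
t 32.6 tcp [380.2  97.4 243.3] yang 89.39 F [-0.2 -0.4 -0.8] gw 59.6 gf 0.0
```

View pics/f.png

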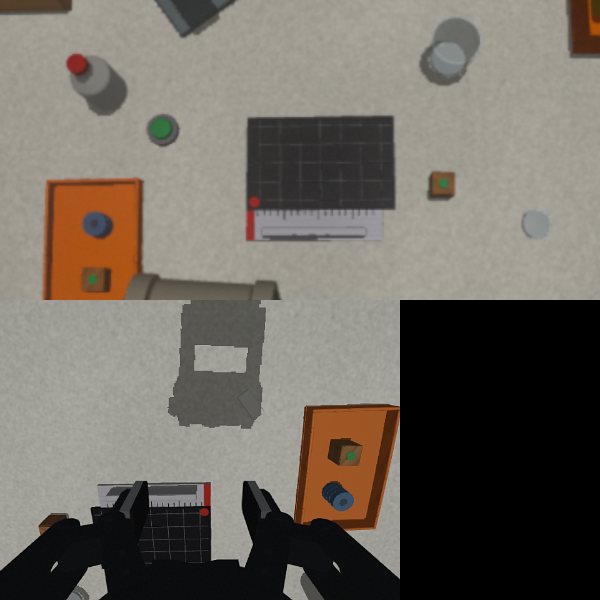

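The final view shows both samples upright in the tray, the rule flush with its red end at the dotted corner, and the beaker and bottle where they started. Handing in.

```bash
python3 -c "
from rig import ctrl
print(ctrl.finish_job())"
```

```text
the job is handed in; nothing more can be done
None
```

I photographed both samples present (oak and ceramic) on the board with the rule flush, pressed the shutter fully and released it, then stood them in the orange tray with the rule left in place; the job is handed in, verdict not shown.

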